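# Close a casting mould and hold its core rod centred

## Task

Get the casting mould ready for the pour: lower the loose top plate over the two locating pins of the mould base until it lies flush, and let go of it. Then take the long core rod with the square head out of the rack and lower it upright through the guide hole in the plate, without touching the plate or the mould, until its tip hangs about half way down the cavity. Finish still gripping the rod there, still and centred in the hole, and leave everything else where it is.

Things in the scene. Friction and masses are not known exactly. Their poses are not given: they have to be found in the camera images.
- mould_base: Lower mould half, fixed: aluminium block 90 mm (x) by 180 mm (y) by 60 mm high. Round cavity in mid top, 50 mm diameter, 45 mm deep. Two steel locating pins, 12 mm diameter, stand on the top on its y axis, 62 mm either side of the middle, 32 mm tall (to 92 mm above the table), the last 10 mm tapering to a 4 mm nose. Origin: centre of the underside, on the table; z up.
- mould_seat (a point): Point at the centre of the mould base's top face, on the cavity's axis, 60 mm above the table (no material there: the cavity is open); axes as the mould base.
- top_plate: Loose aluminium plate, 0.4 to 0.65 kg, flat on the table left or right of the mould base: 80 mm (x) by 170 mm (y) by 14 mm, with a central boss, 52 mm square along x and y, 24 mm higher: grip this. Guide hole of 34 mm through boss and plate. Two 15 mm pin holes on its y axis, 62 mm either side of the middle; either way round fits. Origin: centre of the underside, below the centre of mass; z up.
- guide_mouth (a point): Centre of the guide hole's upper mouth, on the top of the boss, 38 mm above the top plate's underside; moves with the plate.
- rod_rack: Plywood rack, fixed, on the other side of the mould base from the top plate: 60 mm (x) by 150 mm (y) by 50 mm high, two sockets of 19 mm diameter, 45 mm deep, on its y axis, 45 mm either side of the middle. One holds the core rod, the other the sprue plug, in either order. Origin: centre of the underside.
- core_rod: Steel core rod, 0.25 to 0.36 kg, 160 mm long, upright in a rack socket (tip 5 mm above the table): round shank of 16 mm diameter, 115 mm long, and above it a square head, 20 by 20 mm, 45 mm high. Origin: centre of the lower end (the tip); z along the rod towards the head; x and y square to the head's flat sides.
- core_rod_head (a point): Middle of the core rod's square head, on the axis, 137.5 mm above the tip: a good place to grip.
- core_rod_mid (a point): Point on the core rod's axis 60 mm above the tip.
- sprue_plug: Bystander: a short steel plug in the rack's other socket, 74 mm long, 16 mm shank with a round disc head of 40 mm diameter. To be left in the rack. Origin: centre of the lower end.
- ring_left: Bystander: loose white cast ring, 44 mm outside diameter, 18 mm high, standing between the mould base and the thing at its left (+y). Origin: centre of the underside.
- ring_right: Bystander: loose white cast ring, 44 mm outside diameter, 18 mm high, between the mould base and the thing at its right (-y). Origin: centre of the underside.
- ring_far: Bystander: loose red cast ring, 62 mm outside diameter, 24 mm high, beyond the mould base. Origin: centre of the underside.
- mixing_cup: Bystander: white cup, 70 mm across, 80 mm high, beyond the mould base. Origin: centre of the underside.
- pigment_jar: Bystander: closed jar, 60 mm across, 90 mm high, beyond the mould base. Origin: centre of the underside.
- spatula: Bystander: spatula 200 mm long, lying flat beyond the mould base. Origin: underside, on its length.

How it is judged:
On the way, in this order (a step that is already met when the one before it is completed fails the run):
1. the top plate lies flush on the mould base over both pins, released (distance between top_plate and mould_seat below 0.004 m and z of top_plate in the frame of mould_seat below 0.002 m and angle between the y axis of top_plate and the y axis of mould_base, either way round below 0.06 rad and angle between top_plate's own z axis and vertical below 0.025 rad and contact force between the fingers and top_plate below 0.3 N), for 0.3 s.
2. the core rod is lifted clear of the rack (height (world z) of core_rod above 0.06 m), for 0.1 s.
At the end, for the whole second after the job is handed in: Plate flush (within 4 mm, 2 mm high, 0.06 rad) and released; rod gripped and still, tilt under 0.09 rad, tip 8 to 41 mm below the mould base top, axis within 5 mm of the hole centre at the tip and 60 mm up. Rod never touched plate or mould (0.5 N), no bystander moved over 30 mm (all of step 1 and z of core_rod in the frame of mould_seat between -0.041 and -0.008 m and horizontal distance between each of core_rod, core_rod_mid and guide_mouth below 0.005 m and angle between core_rod's own z axis and vertical below 0.09 rad and contact force between the fingers and core_rod above 1 N and contact force between core_rod and top_plate below 0.2 N and contact force between core_rod and mould_base below 0.2 N and linear speed of core_rod below 0.02 m/s and angular speed of core_rod below 0.15 rad/s); the arm keeps its last pose, push and grip.
It fails at once if the core rod touches the top plate (contact force between core_rod and top_plate above 0.5 N).
It fails at once if the core rod touches the mould base (contact force between core_rod and mould_base above 0.5 N).
It fails at once if a bystander is moved (distance of any of sprue_plug, ring_left, ring_right, ring_far, mixing_cup, pigment_jar, spatula from where it was at the start of the episode above 0.03 m).
It also fails if it takes over 69 s, if anything falls off the work surface, if the arm or the gripper's body presses on something with over 40 N, if the wrist force passes 120 N, or if a joint passes its speed limit or range.

## Robot

A 6-joint arm with a two-finger parallel gripper is mounted at the origin on the work surface. World frame = base frame: x ahead of the robot, y to its left, z up, the work surface at z = 0. Lengths are in m, angles in rad, forces in N, time in s.
With the tool pointing down it reaches from about 0.225 to 0.875 m from the base axis. Payload 3.4 kg.
Tool frame: the origin (TCP) lies between the finger pads; the fingertips stand 19 mm ahead of it and the grasp point (between the pads) is the TCP; z points along the fingers, y is the line along which they close (so a half turn about z gives the same grasp; the last joint's range is limited). The gripper opens to 85 mm and grips with 20 to 120 N. Pads are 22 mm wide; open, the fingers measure 114 mm over their backs; the gripper's body (76 mm by 85 mm) begins 54 mm behind the grasp point. The pads swing forward as they close: fully open they stand 13 mm farther back than shut.
Start: joints at [1.007, 0.276, 1.505, -0, 1.361, -0.121], TCP at [0.246, 0.52, 0.25] pointing down, gripper open.
Joint ranges: [-2.89, 2.89], [-0.75, 2.08], [0.22, 2.7], [-1.18, 4.32], [0.11, 2.71], [-2.7, 2.7]. Speed limits (rad/s): [2.57, 2.57, 3.14, 3.14, 3.14, 3.14].

## Interface

Orientations are given as a unit quaternion [w, x, y, z].
In Python, from rig import get_state, imaging, ticket gives the robot as it stands. The module is installed in compiled form; this text tells all that it offers.
- The arm moves only by the shell command python3 -m inch 'ROWS' [FORCE]. ROWS is JSON, a list of rows, each an object with "claw": the opening, from -1 (shut) to 1 (fully open); "travel": the shift along the world's x, y, z in units of 200 mm (1.0 is 200 mm), a list of three; "turn": the turn about the world's z in units of 180 degrees (1.0 is 180 degrees). A call has 1 to 5 rows; each row is the pose to reach, as a shift and turn from the pose commanded when the call began, turning the shorter way round; what a row does not reach only later rows make up. A row lasts 1/10 s, in which the tool goes at most 50 mm and 8.59 degrees, less where a joint would pass 70% of its speed; a pose out of reach is approached as far as the arm can. A call with a number of a shift or a turn outside -1 to 1 is refused whole. A call with a gripper value outside its range is refused whole. The fingers move at their own pace and stop on an object; FORCE is the grip in N (left out, the last holds). Time passes only in rows, so rows that repeat a pose let the fingers close. It gives the time, the measured TCP pose, the force, the opening and the grip force at its end, in the units of the state.
- get_state(): the state, without advancing time (a new reading comes with each control period).
- imaging.get_image(name): name is "side" or "top" or "wrist"; returns the picture (420x560x3 uint8, red, green, blue); there is no depth.
- imaging.camera_params(name): a dict with "camera_matrix" (3x3 intrinsics, pixels), "k1" (the pictures are not rectified: a ray, as slopes to the right and down, at radius r is drawn at 1 + k1 r^2 times it, then the intrinsics apply), "cam_to_world" (4x4, takes a point from camera to world coordinates); the wrist camera has in their place "T_tool_cam" (4x4, takes a point from camera to tool coordinates, whose origin is the TCP and whose axes are the flange's). Camera axes: x right, y down, z forward; pixel columns grow to the right and rows downward; lengths in m; the calibration is good to about 2 mm. A picture is of the moment at which its call begins: read the wrist's pose just before it. camera_params takes no time and is no camera call.
- ticket.sign_off(): hands the job in; it is judged then, once.
The state is a dict: "clock": time; "qpos": joint angles; "qd": joint speeds; "effort": joint torques, N m; "position": TCP position; "ee_rot": TCP orientation; "contact_force": force on the tool from outside, world axes, zero at the start; "moment": the same for the moment, N m; "width": finger opening in m; "gripper_force": force on a finger pad.
Only numpy, scipy, OpenCV 4.12 (cv2) and the standard library are available. Lean on these libraries where they do the work, as an engineer would, in place of code of your own. Each camera call takes 0.05 s, during which the arm holds its last target. There are 200 camera calls.

## Working session

There is one attempt and no reset: what is moved stays moved. The work goes in short steps, Python scripts to look and compute and a shell command to move; the robot and the scene stay as the last step left them, time stands still between calls to the robot, and variables do not carry over. Pictures are saved under pics/ and viewed, at most 10 in all, crops included, and the job is handed in when it is done.

```bash
mkdir -p pics; cat > h.py <<'E'
import numpy as np, cv2
from rig import get_state, imaging, ticket
from scipy.spatial.transform import Rotation as R
def cam(name, st=None):
    p=imaging.camera_params(name); K=np.array(p["camera_matrix"]); k=p["k1"]
    if name=="wrist":
        st=st or get_state(); q=st["ee_rot"]; T=np.eye(4)
        T[:3,:3]=R.from_quat([q[1],q[2],q[3],q[0]]).as_matrix(); T[:3,3]=st["position"]
        T=T@np.array(p["T_tool_cam"])
    else: T=np.array(p["cam_to_world"])
    return K,k,T
def ray(c,uv):
    K,k,T=c; uv=np.atleast_2d(uv).astype(float)
    d=np.c_[(uv[:,0]-K[0,2])/K[0,0],(uv[:,1]-K[1,2])/K[1,1]]; s=d.copy()
    for _ in range(20): s=d/(1+k*(s**2).sum(1,keepdims=True))
    return T[:3,3],np.c_[s,np.ones(len(s))]@T[:3,:3].T
def onz(c,uv,z):
    o,r=ray(c,uv); return o+r*((z-o[2])/r[:,2:3])
def proj(c,P):
    K,k,T=c; p=(np.atleast_2d(P)-T[:3,3])@T[:3,:3]; s=p[:,:2]/p[:,2:]
    s=s*(1+k*(s**2).sum(1,keepdims=True)); return s*[K[0,0],K[1,1]]+K[:2,2]
def shot(name,f):
    im=imaging.get_image(name)[:,:,::-1].copy(); cv2.imwrite("pics/"+f,im); return im
E
python3 - <<'E'
from h import *
s=get_state();print(s)
for n in("top","side"): shot(n,n+"0.png"); c=cam(n);print(n,c[0].round(1).tolist(),c[1],c[2].round(3).tolist())
print(cam("wrist")[2].round(3).tolist())
E
```

```text
{'clock': 0.0, 'qpos': array([ 1.00700359e+00,  2.76608699e-01,  1.50614148e+00,  1.61153096e-05,
        1.36070344e+00, -1.20988207e-01]), 'qd': array([ 0.00109845, -0.00133741,  0.00106448,  0.00132491,  0.00054007,
       -0.00026355]), 'effort': array([-1.30938904e-03, -4.16787279e+01, -2.45805860e+01, -2.38724979e-04,
        1.11536868e-02, -8.03194524e-06]), 'position': array([0.24609938, 0.51912291, 0.24942854]), 'ee_rot': array([-3.19821601e-04,  2.19599427e-01,  9.75589681e-01, -8.73827301e-04]), 'contact_force': array([-0.27046976,  0.51279778, -0.4928822 ]), 'moment': array([ 0.0014342 ,  0.03826384, -0.01883937]), 'gripper_force': 0.0, 'width': 0.08544843108216982}
top [[382.9, 0.0, 271.2], [0.0, 382.9, 204.2], [0.0, 0.0, 1.0]] -0.0509043487742099 [[0.024, -0.998, 0.066, 0.533], [-1.0, -0.024, -0.003, -0.001], [0.005, -0.066, -0.998, 1.09], [0.0, 0.0, 0.0, 1.0]]
side [[396.8, 0.0, 273.4], [0.0, 396.8, 207.5], [0.0, 0.0, 1.0]] -0.05377694345387478 [[-0.994, -0.082, 0.079, 0.552], [-0.114, 0.685, -0.72, 0.621], [0.005, -0.724, -0.689, 0.713], [0.0, 0.0, 0.0, 1.0]]
[[0.428, 0.87, 0.246, 0.184], [0.904, -0.411, -0.12, 0.549], [-0.003, 0.273, -0.962, 0.374], [0.0, 0.0, 0.0, 1.0]]
```

View pics/top0.png

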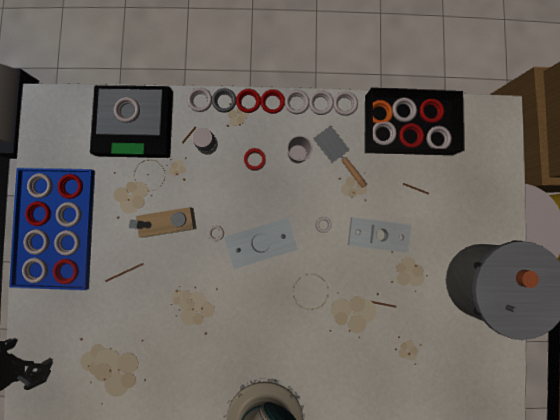

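View pics/side0.png

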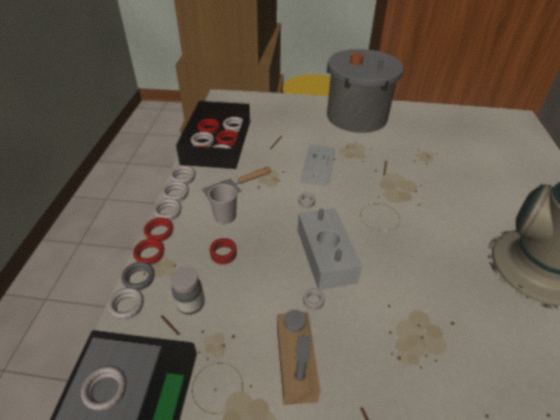

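The top view shows the mould base at about (262,243) with its pins at (238,250) and (284,237). The plate is to its right with the boss at about (381,235). The rack is on the left, with the plug disc at (179,218) and the rod head at about (140,225). I'll work out coarse positions from these.

```bash
python3 - <<'E'
from h import *
c=cam("top")
for n,uv,z in [("mould pins",[[238,250],[284,237]],.092),("cavity",[[261,243]],.06),("boss",[[382,235]],.038),("plate holes",[[359,232],[403,237]],.014),("disc",[[179,218]],.08),("rodtop",[[133,225]],.165),("rack ctr",[[166,222]],.05),("rings",[[217,233],[323,225]],.018)]:
    print(n,onz(c,uv,z).round(3).tolist())
E
python3 -c "
import cv2;a=cv2.imread('pics/top0.png')[190:290,110:430];cv2.imwrite('pics/topc.png',cv2.resize(a,None,fx=2.5,fy=2.5,interpolation=cv2.INTER_CUBIC))"
```

```text
mould pins [[0.478, 0.079, 0.092], [0.514, -0.04, 0.092]]
cavity [[0.496, 0.02, 0.06]]
boss [[0.525, -0.312, 0.038]]
plate holes [[0.531, -0.254, 0.014], [0.52, -0.379, 0.014]]
disc [[0.557, 0.238, 0.08]]
rodtop [[0.535, 0.33, 0.165]]
rack ctr [[0.546, 0.281, 0.05]]
rings [[0.519, 0.145, 0.018], [0.549, -0.151, 0.018]]
```

View pics/topc.png

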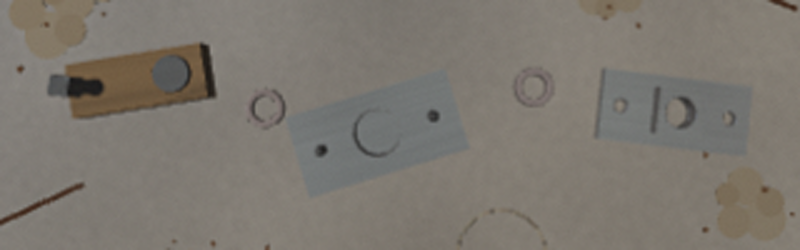

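The crop shows the pins at full-image (238.4,250) and (283.2,236.4). Their spacing works out to 124 mm, as specified. The mould yaw is about +17° and the plate yaw about -5°. Next I'll move toward the mould for a closer look, turning as I go so the fingers close along the plate's x.

```bash
python3 -m inch '[{"claw":1,"travel":[0.55,-1,0],"turn":-0.2},{"claw":1,"travel":[0.55,-1,0],"turn":-0.2},{"claw":1,"travel":[0.55,-1,0],"turn":-0.2},{"claw":1,"travel":[0.55,-1,0],"turn":-0.2},{"claw":1,"travel":[0.55,-1,0],"turn":-0.2}]'
python3 -m inch '[{"claw":1,"travel":[0.55,-1,0.2],"turn":-0.1},{"claw":1,"travel":[0.55,-1,0.2],"turn":-0.1},{"claw":1,"travel":[0.55,-1,0.2],"turn":-0.1},{"claw":1,"travel":[0.55,-1,0.2],"turn":-0.1},{"claw":1,"travel":[0.55,-1,0.2],"turn":-0.1}]'
python3 -m inch '[{"claw":1,"travel":[0.1,-0.5,0.1],"turn":-0.05},{"claw":1,"travel":[0.1,-0.5,0.1],"turn":-0.05},{"claw":1,"travel":[0.1,-0.5,0.1],"turn":-0.05},{"claw":1,"travel":[0.1,-0.5,0.1],"turn":-0.05}]'
python3 - <<'E'
from h import *
s=get_state(); c=cam("wrist",s); shot("wrist","w1.png"); print(s["position"],s["ee_rot"])
np.savez("w1.npz",K=c[0],k=c[1],T=c[2]); print(proj(c,[[.478,.079,.092],[.514,-.04,.092],[.496,.02,.06]]).round())
E
```

```text
clock: 0.6
position: [0.3571, 0.3165, 0.25]
ee_rot: [0.0, 0.512, 0.859, -0.001]
contact_force: [0.0, 1.6, -0.4]
width: 0.0852
gripper_force: 0.0
clock: 1.1
position: [0.4677, 0.1166, 0.2907]
ee_rot: [0.001, 0.639, 0.769, -0.0]
contact_force: [0.0, 0.3, 0.2]
width: 0.0855
gripper_force: 0.0
clock: 1.5
position: [0.4865, 0.0185, 0.3101]
ee_rot: [-0.0, 0.698, 0.716, 0.0]
contact_force: [0.1, -0.1, 0.2]
width: 0.0854
gripper_force: 0.0
[0.48646886 0.01849542 0.31007844] [-3.86153470e-04  6.98091527e-01  7.16008428e-01  4.80849464e-05]
[[272. 107.]
 [307. 235.]
 [290. 167.]]
```

View pics/w1.png

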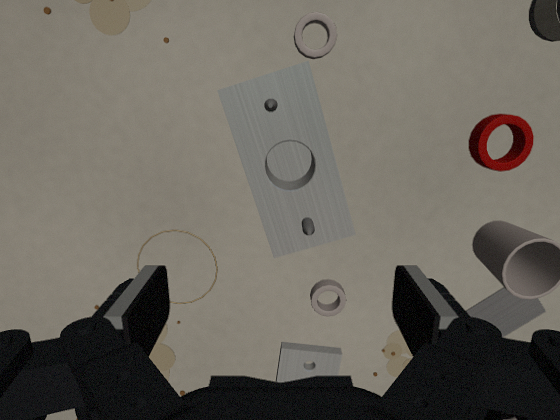

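The wrist view shows the mould's top face with corners at about (219,91), (308,64), (354,233) and (275,257). The cavity mouth is at (290,165), the pins are at (271,105) and (307,226), and the plate edge shows at the bottom. I'll fit the face by colour mask and move on to the plate.

```bash
cat >> h.py <<'E'
def bluemask(im,d=1):
    b,g,r=[cv2.GaussianBlur(im,(3,3),0)[:,:,i].astype(int) for i in range(3)]
    return ((b-r>=d)&(b>70)).astype(np.uint8)*255
def rectpose(c,cnt,z):
    P=onz(c,cnt.reshape(-1,2),z)[:,:2]
    (cx,cy),(w,h),a=cv2.minAreaRect((P*1000).astype(np.float32))
    pts=cv2.boxPoints(((cx,cy),(w,h),a)); e=[pts[1]-pts[0],pts[2]-pts[1]]; L=max(e,key=lambda v:np.hypot(*v))
    yaw=(np.degrees(np.arctan2(L[1],L[0]))-90+90)%180-90
    return (round(cx,1),round(cy,1)),(round(w,1),round(h,1)),round(yaw,2)
def holecentre(c,im,guess,rmm,z,thr=None):
    pass
E
python3 - <<'E'
from h import *
d=np.load("w1.npz"); c=(d["K"],float(d["k"]),d["T"]); im=cv2.imread("pics/w1.png")
for p in [(250,120),(260,200),(330,220),(400,200),(200,200),(290,165),(300,360)]: print(p,im[p[1],p[0]])
m=bluemask(im,3); m=cv2.morphologyEx(m,cv2.MORPH_OPEN,np.ones((3,3)))
cs,_=cv2.findContours(m,cv2.RETR_EXTERNAL,cv2.CHAIN_APPROX_NONE)
for k in sorted(cs,key=cv2.contourArea)[-4:]:
    print(cv2.contourArea(k),cv2.boundingRect(k)); 
    if cv2.contourArea(k)>5000: print(rectpose(c,cv2.convexHull(k),.06))
# dark pieces
g=cv2.cvtColor(im,cv2.COLOR_BGR2GRAY)
cv2.imwrite("pics/m1.png",m)
print(onz(c,[[271,102],[307,226]],.092).round(4), onz(c,[[290,165]],.06).round(4))
E
python3 -m inch '[{"claw":1,"travel":[0.15,-0.9,0],"turn":-0.05},{"claw":1,"travel":[0.15,-0.9,0],"turn":-0.05},{"claw":1,"travel":[0.15,-0.9,0],"turn":-0.05},{"claw":1,"travel":[0.15,-0.9,0],"turn":-0.05},{"claw":1,"travel":[0.15,-0.9,0],"turn":-0.05}]'
python3 -m inch '[{"claw":1,"travel":[0,-0.5,-0.4],"turn":0},{"claw":1,"travel":[0,-0.5,-0.4],"turn":0},{"claw":1,"travel":[0,-0.5,-0.4],"turn":0},{"claw":1,"travel":[0,-0.5,-0.4],"turn":0},{"claw":1,"travel":[0,-0.5,-0.4],"turn":0}]'
python3 - <<'E'
from h import *
s=get_state(); c=cam("wrist",s); shot("wrist","w2.png"); print(s["position"],s["ee_rot"])
np.savez("w2.npz",K=c[0],k=c[1],T=c[2])
E
```

```text
(250, 120) [119 124 125]
(260, 200) [119 123 124]
(330, 220) [116 120 122]
(400, 200) [116 126 131]
(200, 200) [115 126 132]
(290, 165) [117 123 123]
(300, 360) [118 123 125]
[[ 0.477   0.0829  0.092 ]
 [ 0.5134 -0.0306  0.092 ]] [[0.4963 0.0222 0.06  ]]
clock: 2.05
position: [0.5171, -0.1623, 0.3091]
ee_rot: [-0.0, 0.752, 0.66, -0.001]
contact_force: [-0.7, 1.0, 0.3]
width: 0.0855
gripper_force: 0.0
clock: 2.55
position: [0.5166, -0.2581, 0.2299]
ee_rot: [-0.001, 0.751, 0.661, 0.0]
contact_force: [-0.6, 0.2, -0.3]
width: 0.0853
gripper_force: 0.0
[ 0.51659453 -0.25808432  0.22991025] [-1.23318662e-03  7.50640263e-01  6.60709823e-01  4.52136561e-04]
```

View pics/w2.png

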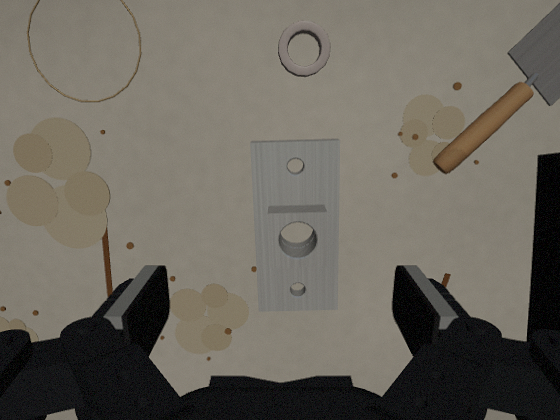

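The wrist view now shows the plate with corners at (251,141), (339,139), (337,310) and (259,311). The guide hole is at (297,238), and the pin holes are at (295,166) and (298,289). Metal has r-b of about 5 against about 15 for the table, so I'll mask on that.

```bash
cat > meas.py <<'E'
from h import *
def face(f,z,box):
    d=np.load(f+".npz"); c=(d["K"],float(d["k"]),d["T"]); im=cv2.imread(f"pics/{f}.png")
    b=cv2.GaussianBlur(im,(5,5),0).astype(int); m=((b[:,:,2]-b[:,:,0]<=10)&(b[:,:,1]>95)).astype(np.uint8)*255
    x0,y0,x1,y1=box; z_=np.zeros_like(m); z_[y0:y1,x0:x1]=m[y0:y1,x0:x1]
    m=cv2.morphologyEx(z_,cv2.MORPH_OPEN,np.ones((5,5))); cv2.imwrite(f"pics/mask_{f}.png",m)
    cs,_=cv2.findContours(m,cv2.RETR_CCOMP,cv2.CHAIN_APPROX_NONE); k=max(cs,key=cv2.contourArea)
    print(f,"rect",rectpose(c,cv2.convexHull(k),z),"nadir px",proj(c,[[c[2][0,3],c[2][1,3],0]]).round())
    return c,im
if __name__=="__main__":
    c,im=face("w1",.06,(200,50,370,270))
    print(proj(c,[[.4963,.0222,.06]]))
    face("w2",.014,(235,125,355,325))
    a=cv2.resize(cv2.imread("pics/w1.png")[80:260,210:360],None,fx=3,fy=3,interpolation=cv2.INTER_CUBIC)
    b=cv2.resize(cv2.imread("pics/w2.png")[135:315,245:345],None,fx=3,fy=3,interpolation=cv2.INTER_CUBIC)
    cv2.imwrite("pics/crops.png",cv2.convertScaleAbs(np.hstack([a,b]),alpha=1.4))
E
python3 meas.py
```

```text
w1 rect ((495.9, 21.7), (90.5, 180.3), np.float32(18.59)) nadir px [[281.  97.]]
[[290.03509106 165.00768649]]
w2 rect ((525.1, -312.6), (171.2, 79.8), np.float32(-5.62)) nadir px [[281.  98.]]
```

View pics/crops.png

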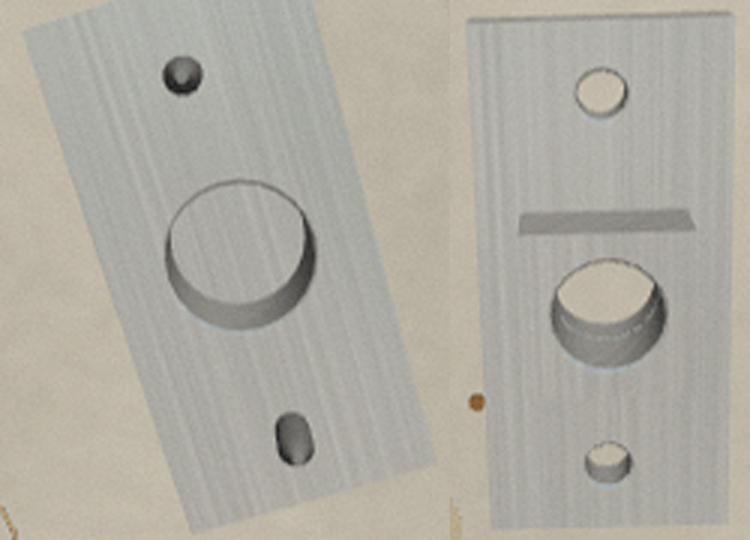

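```bash
python3 - <<'E'
from h import *
d=np.load("w2.npz"); c=(d["K"],float(d["k"]),d["T"])
P=onz(c,[[295.3,166],[297.7,289]],.014)[:,:2]; v=P[0]-P[1]
print("holes",P.round(4),P.mean(0).round(4),np.hypot(*v),np.degrees(np.arctan2(-v[0],v[1])))
print("mouth",onz(c,[[297.7,239.3]],.038).round(4)); 
E
```

```text
holes [[ 0.5315 -0.251 ]
 [ 0.5194 -0.3742]] [ 0.5255 -0.3126] 0.12386467388652125 -5.562422593209213
mouth [[ 0.5255 -0.3124  0.038 ]]
```

```bash
python3 -m inch '[{"claw":1,"travel":[0.045,-0.272,-0.1],"turn":0.0095},{"claw":1,"travel":[0.045,-0.272,-0.3],"turn":0.0095},{"claw":1,"travel":[0.045,-0.272,-0.55],"turn":0.0095},{"claw":1,"travel":[0.045,-0.272,-0.75],"turn":0.0095},{"claw":1,"travel":[0.045,-0.272,-0.85],"turn":0.0095}]'
python3 -m inch '[{"claw":1,"travel":[0,0,-0.05]},{"claw":1,"travel":[0,0,-0.11]},{"claw":1,"travel":[0,0,-0.11]}]' || python3 -m inch '[{"claw":1,"travel":[0,0,-0.05],"turn":0},{"claw":1,"travel":[0,0,-0.11],"turn":0},{"claw":1,"travel":[0,0,-0.11],"turn":0}]'; python3 -c "
from h import *;print(get_state()['ee_rot'])"
```

```text
clock: 3.1
position: [0.5247, -0.3117, 0.0582]
ee_rot: [-0.002, 0.741, 0.672, 0.0]
contact_force: [-0.2, -0.4, -0.1]
width: 0.0856
gripper_force: 0.0
clock: 3.4
position: [0.5258, -0.314, 0.0384]
ee_rot: [0.0, 0.741, 0.672, 0.0]
contact_force: [-0.4, 0.2, -0.1]
width: 0.0853
gripper_force: 0.0
[3.17375766e-05 7.40784016e-01 6.71743275e-01 1.14366489e-04]invalid input at $[0]: expected keys claw, travel, turn
```

```bash
for i in 1; do python3 -m inch '[{"claw":-1,"travel":[0,0,0],"turn":0},{"claw":-1,"travel":[0,0,0],"turn":0},{"claw":-1,"travel":[0,0,0],"turn":0},{"claw":-1,"travel":[0,0,0],"turn":0},{"claw":-1,"travel":[0,0,0],"turn":0}]' 80; done; python3 -m inch '[{"claw":-1,"travel":[0,0,0],"turn":0},{"claw":-1,"travel":[0,0,0],"turn":0},{"claw":-1,"travel":[0,0,0],"turn":0},{"claw":-1,"travel":[0,0,0],"turn":0},{"claw":-1,"travel":[0,0,0.05],"turn":0}]'
```

```text
clock: 3.9
position: [0.5256, -0.3153, 0.0402]
ee_rot: [0.001, 0.741, 0.671, -0.0]
contact_force: [-1.5, 1.1, 5.9]
width: 0.05
gripper_force: 87.6
clock: 4.4
position: [0.5244, -0.3142, 0.0479]
ee_rot: [-0.001, 0.741, 0.671, -0.0]
contact_force: [-0.7, -0.0, -6.3]
width: 0.0495
gripper_force: 86.2
```

```bash
python3 -m inch '[{"claw":-1,"travel":[0,0,0.2],"turn":0},{"claw":-1,"travel":[0,0,0.4],"turn":0},{"claw":-1,"travel":[0,0,0.65],"turn":0},{"claw":-1,"travel":[-0.02,0.2,0.65],"turn":0.03},{"claw":-1,"travel":[-0.04,0.4,0.65],"turn":0.05}]'
python3 -m inch '[{"claw":-1,"travel":[-0.02,0.2,0],"turn":0.03},{"claw":-1,"travel":[-0.04,0.4,0],"turn":0.05},{"claw":-1,"travel":[-0.06,0.6,0],"turn":0.08},{"claw":-1,"travel":[-0.08,0.8,0],"turn":0.084},{"claw":-1,"travel":[-0.1,1,0],"turn":0.084}]'
python3 -m inch '[{"claw":-1,"travel":[0,0.1,0],"turn":0},{"claw":-1,"travel":[0,0.175,0],"turn":0},{"claw":-1,"travel":[0,0.175,0],"turn":0},{"claw":-1,"travel":[0,0.175,0],"turn":0},{"claw":-1,"travel":[0,0.175,0],"turn":0}]'
python3 - <<'E'
from h import *
P=[]
s=get_state(); c=cam("wrist",s); shot("wrist","w3.png"); print(s["position"],s["ee_rot"]);np.savez("w3.npz",K=c[0],k=c[1],T=c[2])
s=get_state(); shot("side","s3.png");print(s["position"],s["ee_rot"])
shot("top","t3.png")
E
```

```text
clock: 4.9
position: [0.5181, -0.2352, 0.1804]
ee_rot: [0.002, 0.686, 0.728, 0.001]
contact_force: [0.2, 1.5, -6.5]
width: 0.0503
gripper_force: 86.4
clock: 5.4
position: [0.4963, -0.0332, 0.1783]
ee_rot: [-0.0, 0.585, 0.811, 0.0]
contact_force: [1.0, 0.5, -5.7]
width: 0.0499
gripper_force: 86.3
clock: 5.9
position: [0.4973, -0.0006, 0.1783]
ee_rot: [0.0, 0.585, 0.811, -0.0]
contact_force: [0.3, 0.7, -5.1]
width: 0.0499
gripper_force: 86.4
[ 0.49732818 -0.00059869  0.17831697] [ 1.52914742e-04  5.84773385e-01  8.11196648e-01 -2.52090918e-04]
[ 0.49735975 -0.00069273  0.17827263] [ 6.62720629e-05  5.84948853e-01  8.11070159e-01 -1.78026423e-04]
```

View pics/w3.png

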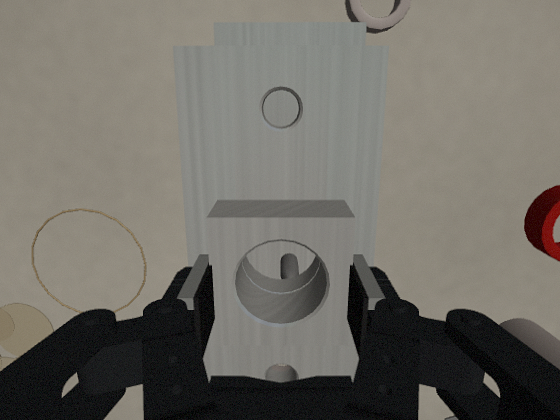

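The wrist view shows the plate gripped level. The guide mouth is centred at about (282.5,281), the far pin hole at (282,107), and one mould pin shows through the guide hole at (290,266). I'll compute the plate's offset from that.

```bash
python3 - <<'E'
from h import *
d=np.load("w3.npz"); c=(d["K"],float(d["k"]),d["T"])
m=onz(c,[[282.5,281]],.1765)[0,:2]; h=onz(c,[[281.8,107]],.1525)[0,:2]; v=h-m
print(m,h,np.hypot(*v),np.degrees(np.arctan2(-v[0],v[1])))
e=onz(c,[[236,281],[329,281],[282.5,239],[282.5,323]],.1765); print(np.linalg.norm(e[0]-e[1]),np.linalg.norm(e[2]-e[3]))
print("delta", (np.array([.4961,.022])-m)/.2)
E
```

```text
[0.49717163 0.00317383] [0.47756772 0.06119825] 0.06124660906541034 18.667861657144286
0.03413801001543182 0.03414782862237667
delta [-0.00535816  0.09413085]
```

```bash
python3 -m inch '[{"claw":-1,"travel":[-0.0055,0.05,0],"turn":0},{"claw":-1,"travel":[-0.0055,0.094,0],"turn":0},{"claw":-1,"travel":[-0.0055,0.094,-0.1],"turn":0},{"claw":-1,"travel":[-0.0055,0.094,-0.19],"turn":0},{"claw":-1,"travel":[-0.0055,0.094,-0.19],"turn":0}]'
python3 - <<'E'
from h import *
s=get_state(); c=cam("wrist",s); im=shot("wrist","w4.png"); print(s["position"]);np.savez("w4.npz",K=c[0],k=c[1],T=c[2])
a=im[40:340,160:400]; cv2.imwrite("pics/w4c.png",cv2.convertScaleAbs(cv2.resize(a,None,fx=2,fy=2,interpolation=cv2.INTER_CUBIC),alpha=1.4))
uz=s["position"][2]-.0395
P=lambda X,z:np.r_[X,z]
y=np.array([-np.sin(np.radians(18.6)),np.cos(np.radians(18.6))]);m=np.array([.4961,.022])
print(proj(c,[P(m+.062*y,.092),P(m-.062*y,.092),P(m+.062*y,uz+.014),P(m,uz+.038)]).round(1))
E
```

```text
clock: 6.55
position: [0.494, 0.0199, 0.1382]
ee_rot: [-0.003, 0.584, 0.812, -0.001]
contact_force: [-0.6, -0.8, -5.7]
width: 0.0498
gripper_force: 86.2
[0.49404046 0.01994521 0.13821955]
[[286.1 109.9]
 [285.6 352.3]
 [286.6 111.5]
 [286.8 287.2]]
```

View pics/w4c.png

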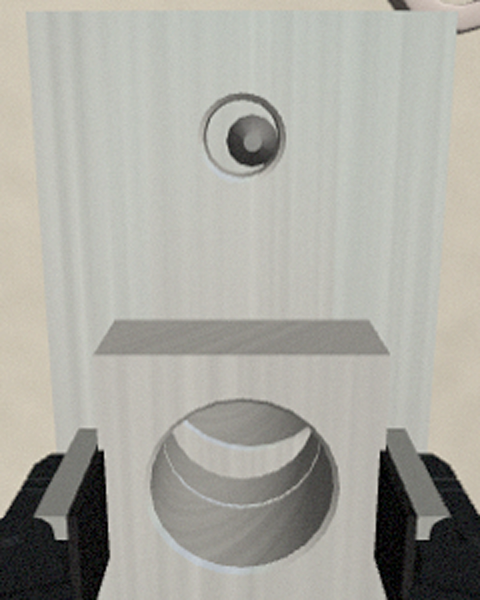

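The crop shows the far pin's nose at (286,111.5) inside the plate's hole, whose centre is at (282,108.5). The guide mouth is at (282.5,282). The plate is about 2 mm off in each direction, possibly still settling, so I'll apply the correction and re-measure.

```bash
python3 -m inch '[{"claw":-1,"travel":[0,0,0],"turn":0},{"claw":-1,"travel":[0,0,0],"turn":0},{"claw":-1,"travel":[0,0,0],"turn":0}]'
cat > mouth.py <<'E'
from h import *
import sys
s=get_state(); c=cam("wrist",s); f=sys.argv[1]; im=shot("wrist",f+".png"); np.savez(f+".npz",K=c[0],k=c[1],T=c[2])
uz=s["position"][2]-.0395; print(s["position"],"underside",uz)
y=np.array([-np.sin(np.radians(18.6)),np.cos(np.radians(18.6))]);m=np.array([.4961,.022])
print("aligned: pin,hole,mouth",proj(c,[np.r_[m+.062*y,.092],np.r_[m+.062*y,uz+.014],np.r_[m,uz+.038]]).round(1).tolist())
g=cv2.cvtColor(cv2.GaussianBlur(im,(3,3),0),cv2.COLOR_BGR2GRAY); h=g[60:160,230:335]; print("median",np.median(h))
t=(np.abs(h.astype(int)-np.median(h))>14).astype(np.uint8)*255
cs,_=cv2.findContours(t,cv2.RETR_LIST,cv2.CHAIN_APPROX_NONE)
for k in cs:
    if cv2.contourArea(k)>80: (x,yy),(a,b),_=cv2.fitEllipse(k); print("blob",round(x+230,1),round(yy+60,1),round(a,1),round(b,1))
cv2.imwrite(f"pics/{f}_c.png",cv2.convertScaleAbs(cv2.resize(im[40:340,160:400],None,fx=2,fy=2,interpolation=cv2.INTER_CUBIC),alpha=1.4))
E
python3 mouth.py w5
```

```text
clock: 6.9
position: [0.4969, 0.0189, 0.1412]
ee_rot: [0.001, 0.585, 0.811, 0.001]
contact_force: [0.3, 0.0, -6.4]
width: 0.0496
gripper_force: 86.2
[0.49694906 0.01894881 0.14121963] underside 0.10171962514368929
aligned: pin,hole,mouth [[279.7, 104.9], [279.6, 106.2], [280.1, 282.6]]
median 137.0
blob 280.2 107.6 32.9 34.5
blob 281.4 106.9 41.1 42.7
```

Once settled, the hole is at (281.4,106.9) against an aligned position of (279.6,106.2), which is under 1 mm off. I'll descend slowly.

```bash
python3 -m inch '[{"claw":-1,"travel":[-0.003,-0.001,-0.02],"turn":0.001},{"claw":-1,"travel":[-0.003,-0.001,-0.04],"turn":0.001},{"claw":-1,"travel":[-0.003,-0.001,-0.06],"turn":0.001},{"claw":-1,"travel":[-0.003,-0.001,-0.08],"turn":0.001},{"claw":-1,"travel":[-0.003,-0.001,-0.08],"turn":0.001}]'
python3 -m inch '[{"claw":-1,"travel":[0,0,-0.015],"turn":0},{"claw":-1,"travel":[0,0,-0.03],"turn":0},{"claw":-1,"travel":[0,0,-0.03],"turn":0},{"claw":-1,"travel":[0,0,-0.03],"turn":0}]'
```

```text
clock: 7.45
position: [0.4951, 0.0188, 0.1235]
ee_rot: [-0.001, 0.583, 0.812, -0.0]
contact_force: [-0.4, -0.4, -5.4]
width: 0.0499
gripper_force: 86.3
clock: 7.85
position: [0.4957, 0.0188, 0.1183]
ee_rot: [-0.0, 0.583, 0.812, 0.0]
contact_force: [0.8, 0.2, -4.7]
width: 0.05
gripper_force: 86.3
```

```bash
python3 -m inch '[{"claw":-1,"travel":[0,0,-0.02],"turn":0},{"claw":-1,"travel":[0,0,-0.04],"turn":0},{"claw":-1,"travel":[0,0,-0.04],"turn":0}]'
python3 -m inch '[{"claw":-1,"travel":[0,0,-0.015],"turn":0},{"claw":-1,"travel":[0,0,-0.03],"turn":0},{"claw":-1,"travel":[0,0,-0.03],"turn":0},{"claw":-1,"travel":[0,0,-0.03],"turn":0}]'
```

```text
clock: 8.15
position: [0.4952, 0.0188, 0.1097]
ee_rot: [-0.001, 0.583, 0.812, -0.0]
contact_force: [0.3, 0.1, -6.6]
width: 0.05
gripper_force: 86.3
clock: 8.55
position: [0.4956, 0.0188, 0.1042]
ee_rot: [-0.0, 0.583, 0.812, -0.0]
contact_force: [0.8, -0.4, -6.0]
width: 0.0498
gripper_force: 86.3
```

```bash
python3 -m inch '[{"claw":-1,"travel":[0,0,-0.01],"turn":0},{"claw":-1,"travel":[0,0,-0.018],"turn":0},{"claw":-1,"travel":[0,0,-0.018],"turn":0}]'
python3 -m inch '[{"claw":-1,"travel":[0,0,-0.006],"turn":0},{"claw":-1,"travel":[0,0,-0.006],"turn":0},{"claw":-1,"travel":[0,0,-0.006],"turn":0}]'
```

```text
clock: 8.85
position: [0.4955, 0.0188, 0.1005]
ee_rot: [-0.0, 0.583, 0.812, -0.0]
contact_force: [0.6, -0.0, -5.0]
width: 0.05
gripper_force: 86.3
clock: 9.15
position: [0.4957, 0.0188, 0.1002]
ee_rot: [0.0, 0.583, 0.812, 0.0]
contact_force: [-2.1, 0.4, 3.3]
width: 0.0498
gripper_force: 87.4
```

Contact at the expected height, with Fz going from -6 to +3. I'll release and lift.

```bash
python3 -m inch '[{"claw":0.7,"travel":[0,0,0],"turn":0},{"claw":0.7,"travel":[0,0,0],"turn":0},{"claw":1,"travel":[0,0,0],"turn":0},{"claw":1,"travel":[0,0,0],"turn":0},{"claw":1,"travel":[0,0,0],"turn":0}]'
python3 -m inch '[{"claw":1,"travel":[0,0,0.2],"turn":0},{"claw":1,"travel":[0,0,0.45],"turn":0},{"claw":1,"travel":[0,0,0.7],"turn":0},{"claw":1,"travel":[0,0,0.9],"turn":0},{"claw":1,"travel":[0,0,0.9],"turn":0}]'
python3 -m inch '[{"claw":1,"travel":[0,0,0.1],"turn":0},{"claw":1,"travel":[0,0,0.1],"turn":0},{"claw":1,"travel":[0,0,0.1],"turn":0}]'
python3 - <<'E'
from h import *
s=get_state(); c=cam("wrist",s); shot("wrist","w6.png"); print(s["position"],s["ee_rot"]); np.savez("w6.npz",K=c[0],k=c[1],T=c[2])
E
```

```text
clock: 9.65
position: [0.4959, 0.0188, 0.0996]
ee_rot: [0.0, 0.583, 0.812, 0.0]
contact_force: [0.1, -0.4, -0.1]
width: 0.0855
gripper_force: 0.0
clock: 10.15
position: [0.4991, 0.0185, 0.2858]
ee_rot: [0.006, 0.583, 0.812, 0.003]
contact_force: [0.4, 0.6, 0.2]
width: 0.0856
gripper_force: 0.0
clock: 10.45
position: [0.4954, 0.0188, 0.2986]
ee_rot: [-0.0, 0.583, 0.812, -0.0]
contact_force: [-0.5, 0.6, -0.8]
width: 0.0854
gripper_force: 0.0
[0.49541805 0.01878273 0.29864876] [-3.08805449e-04  5.83257455e-01  8.12287275e-01 -1.69700326e-04]
```

View pics/w6.png

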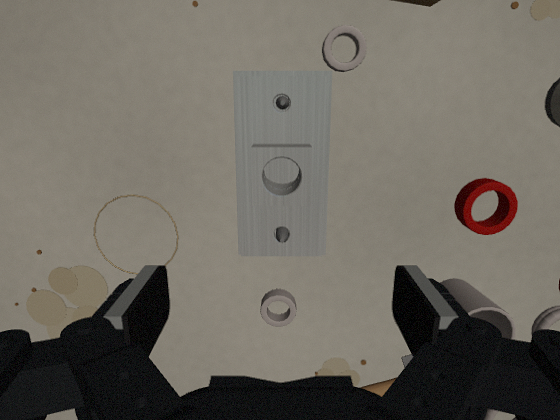

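The plate lies flush over both pins, with the far pin in its hole at (282,101) and the guide mouth at (282,174). Nearby objects look undisturbed. Now to the rod, with the camera above its head.

```bash
python3 -m inch '[{"claw":1,"travel":[0.3,0.95,-0.1],"turn":0},{"claw":1,"travel":[0.3,0.95,-0.1],"turn":0},{"claw":1,"travel":[0.3,0.95,-0.1],"turn":0},{"claw":1,"travel":[0.3,0.95,-0.1],"turn":0},{"claw":1,"travel":[0.3,0.95,-0.1],"turn":0}]'
python3 -m inch '[{"claw":1,"travel":[0.05,0.26,-0.2],"turn":0},{"claw":1,"travel":[0.05,0.26,-0.2],"turn":0},{"claw":1,"travel":[0.05,0.26,-0.2],"turn":0},{"claw":1,"travel":[0.05,0.26,-0.2],"turn":0},{"claw":1,"travel":[0.05,0.26,-0.2],"turn":0}]'
python3 - <<'E'
from h import *
s=get_state(); c=cam("wrist",s); im=shot("wrist","w7.png"); print(s["position"],s["ee_rot"]); np.savez("w7.npz",K=c[0],k=c[1],T=c[2])
print(proj(c,[[.543,.327,.165],[.543,.327,.12],[.557,.238,.079]]).round())
# guide mouth from w6
d=np.load("w6.npz"); c=(d["K"],float(d["k"]),d["T"]); m6=cv2.imread("pics/w6.png"); g=cv2.GaussianBlur(cv2.cvtColor(m6,cv2.COLOR_BGR2GRAY),(3,3),0)
y=np.array([-np.sin(np.radians(18.6)),np.cos(np.radians(18.6))]);m=np.array([.4961,.022])
print("aligned mouth px",proj(c,[np.r_[m,.098]]).round(1)); w=g[150:205,255:310].astype(int); e=np.abs(w-np.median(w))
for t in (8,12,16):
    k=max(cv2.findContours((e>t).astype(np.uint8),cv2.RETR_EXTERNAL,cv2.CHAIN_APPROX_NONE)[0],key=cv2.contourArea); h=cv2.convexHull(k); (x,yy),ax,_=cv2.fitEllipse(h)
    print(t,x+255,yy+150,ax,onz(c,[[x+255,yy+150]],.098).round(4))
a=im[0:300,100:500]; cv2.imwrite("pics/w7c.png",cv2.convertScaleAbs(cv2.resize(a,None,fx=2,fy=2,interpolation=cv2.INTER_CUBIC),alpha=1.5))
E
```

```text
clock: 11.0
position: [0.556, 0.2142, 0.276]
ee_rot: [-0.002, 0.581, 0.814, -0.0]
contact_force: [-0.5, -0.9, -1.0]
width: 0.0856
gripper_force: 0.0
clock: 11.5
position: [0.566, 0.2595, 0.2405]
ee_rot: [0.001, 0.584, 0.812, 0.0]
contact_force: [-0.6, -0.4, 0.3]
width: 0.0851
gripper_force: 0.0
[0.56600709 0.25946337 0.24049362] [6.73813848e-04 5.83709013e-01 8.11962608e-01 2.39975175e-04]
[[279.  91.]
 [279.  92.]
 [260. 210.]]
aligned mouth px [[282.3 175.3]]
8 281.73525619506836 175.5272045135498 (39.637351989746094, 40.699466705322266) [[0.4957 0.0216 0.098 ]]
12 281.81933975219727 175.50993537902832 (38.98288345336914, 40.17311096191406) [[0.4957 0.0217 0.098 ]]
16 281.7803192138672 175.45175552368164 (38.591976165771484, 40.1668701171875) [[0.4957 0.0217 0.098 ]]
```

View pics/w7c.png

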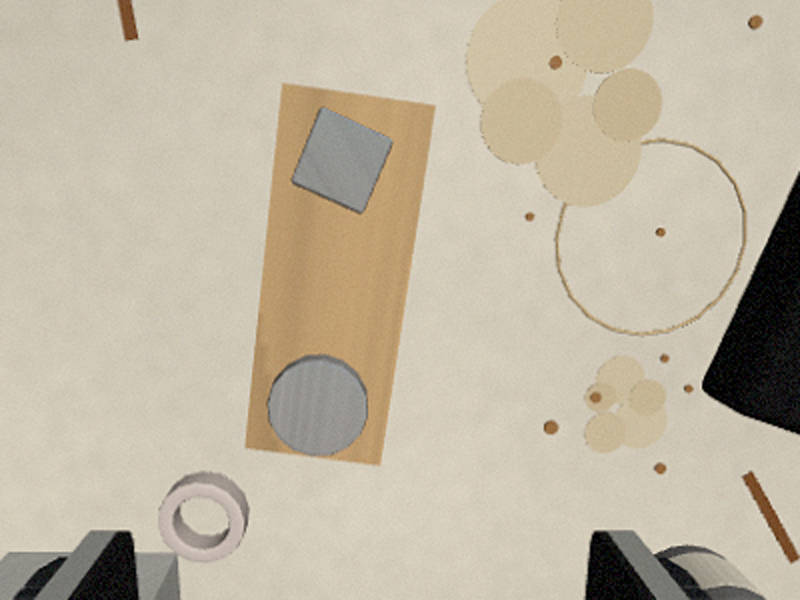

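The crop shows the square rod head with corners at crop (320,108), (392,142), (362,213) and (293,181). The plug disc is at (318,404). I'll fit the head by mask.

```bash
python3 - <<'E'
from h import *
d=np.load("w7.npz"); c=(d["K"],float(d["k"]),d["T"]); im=cv2.imread("pics/w7.png")
b=cv2.GaussianBlur(im,(3,3),0).astype(int)
m=((b[:,:,2]-b[:,:,0]<8)).astype(np.uint8)*255; w=np.zeros_like(m); w[45:115,238:305]=m[45:115,238:305]; w=cv2.morphologyEx(w,cv2.MORPH_OPEN,np.ones((3,3)))
k=max(cv2.findContours(w,cv2.RETR_EXTERNAL,cv2.CHAIN_APPROX_NONE)[0],key=cv2.contourArea)
print(cv2.minAreaRect(k),rectpose(c,k,.165))
uv=np.array([[320,108],[392,142],[362,213],[293,181]])/2+[100,0]; P=onz(c,uv,.165)
print(P.mean(0),np.linalg.norm(P-np.roll(P,1,0),axis=1)); e=P[1]-P[0];f=P[3]-P[0]; print(np.degrees(np.arctan2(e[1],e[0])),np.degrees(np.arctan2(f[1],f[0])))
q=get_state()["ee_rot"]; ty=2*np.degrees(np.arctan2(q[2],q[1]))-90; print("tool y",ty, get_state()["position"])
E
```

```text
((270.2989807128906, 79.57732391357422), (38.78622817993164, 39.5984992980957), 23.962486267089844) ((537.2, 330.8), (19.1, 19.0), np.float32(-5.28))
[0.53741398 0.33049115 0.165     ] [0.01873182 0.01956246 0.01878635 0.01913492]
-5.5254942154152005 -93.57117453364181
tool y 18.565986215179066 [0.56608456 0.25950026 0.24077134]
```

```bash
python3 -m inch '[{"claw":1,"travel":[-0.1435,0.3555,0],"turn":-0.133},{"claw":1,"travel":[-0.1435,0.3555,0],"turn":-0.133},{"claw":1,"travel":[-0.1435,0.3555,0],"turn":-0.133},{"claw":1,"travel":[-0.1435,0.3555,0],"turn":-0.133},{"claw":1,"travel":[-0.1435,0.3555,-0.1],"turn":-0.133}]'
python3 -m inch '[{"claw":1,"travel":[0,0,-0.15],"turn":0},{"claw":1,"travel":[0,0,-0.3],"turn":0},{"claw":1,"travel":[0,0,-0.39],"turn":0},{"claw":1,"travel":[0,0,-0.39],"turn":0},{"claw":1,"travel":[0,0,-0.39],"turn":0}]'
python3 -m inch '[{"claw":0,"travel":[0,0,0],"turn":0},{"claw":0,"travel":[0,0,0],"turn":0}]'
```

```text
clock: 12.05
position: [0.5392, 0.3318, 0.2232]
ee_rot: [0.002, 0.738, 0.674, 0.004]
contact_force: [0.6, 0.3, 0.4]
width: 0.0857
gripper_force: 0.0
clock: 12.55
position: [0.5378, 0.3311, 0.1424]
ee_rot: [0.0, 0.739, 0.674, 0.0]
contact_force: [-0.1, -0.5, -0.5]
width: 0.0853
gripper_force: 0.0
clock: 12.75
position: [0.538, 0.332, 0.1433]
ee_rot: [0.001, 0.739, 0.674, 0.002]
contact_force: [-0.4, 0.6, -0.2]
width: 0.0592
gripper_force: 0.0
```

Positioned as planned; closing on the head and lifting.

```bash
python3 -m inch '[{"claw":-1,"travel":[0,0,0],"turn":0},{"claw":-1,"travel":[0,0,0],"turn":0},{"claw":-1,"travel":[0,0,0],"turn":0},{"claw":-1,"travel":[0,0,0],"turn":0},{"claw":-1,"travel":[0,0,0],"turn":0}]' 80
python3 -m inch '[{"claw":-1,"travel":[0,0,0],"turn":0},{"claw":-1,"travel":[0,0,0],"turn":0},{"claw":-1,"travel":[0,0,0],"turn":0},{"claw":-1,"travel":[0,0,0.05],"turn":0},{"claw":-1,"travel":[0,0,0.1],"turn":0}]'
```

```text
clock: 13.25
position: [0.5371, 0.3321, 0.1422]
ee_rot: [0.0, 0.739, 0.674, 0.0]
contact_force: [-2.0, -0.2, 4.8]
width: 0.0187
gripper_force: 78.7
clock: 13.75
position: [0.5364, 0.3315, 0.1608]
ee_rot: [-0.0, 0.739, 0.674, -0.001]
contact_force: [-1.3, -0.3, -3.7]
width: 0.0188
gripper_force: 78.2
```

```bash
python3 -m inch '[{"claw":-1,"travel":[0,0,0.15],"turn":0},{"claw":-1,"travel":[0,0,0.35],"turn":0},{"claw":-1,"travel":[0,0,0.53],"turn":0},{"claw":-1,"travel":[0,-0.1,0.53],"turn":0},{"claw":-1,"travel":[0,-0.2,0.53],"turn":0}]'
python3 -m inch '[{"claw":-1,"travel":[-0.05,-0.2,0],"turn":0},{"claw":-1,"travel":[-0.1,-0.45,0],"turn":0},{"claw":-1,"travel":[-0.15,-0.7,0],"turn":0},{"claw":-1,"travel":[-0.18,-0.9,0],"turn":0},{"claw":-1,"travel":[-0.19,-1,0],"turn":0}]'
python3 -m inch '[{"claw":-1,"travel":[-0.015,-0.15,0],"turn":0},{"claw":-1,"travel":[-0.015,-0.25,0],"turn":0},{"claw":-1,"travel":[-0.015,-0.32,0],"turn":0},{"claw":-1,"travel":[-0.015,-0.345,0],"turn":0},{"claw":-1,"travel":[-0.015,-0.345,0],"turn":0}]'
python3 -m inch '[{"claw":-1,"travel":[0,0,0],"turn":0},{"claw":-1,"travel":[0,0,0],"turn":0},{"claw":-1,"travel":[0,0,0],"turn":0},{"claw":-1,"travel":[0,0,0],"turn":0}]'
python3 - <<'E'
from h import *
s=get_state(); c=cam("wrist",s); im=shot("wrist","w8.png"); p=s["position"]; print(p,s["ee_rot"]); np.savez("w8.npz",K=c[0],k=c[1],T=c[2])
print(proj(c,[p,p-[0,0,.0775],p-[0,0,.1375],[.4957,.0217,.098]]).round(1))
shot("side","s8.png");shot("top","t8.png"); cs=cam("side"); print(proj(cs,[p,p-[0,0,.0775],p-[0,0,.1375],[.4957,.0217,.098]]).round(1))
E
```

```text
clock: 14.25
position: [0.5371, 0.2911, 0.2682]
ee_rot: [0.001, 0.739, 0.674, 0.001]
contact_force: [-0.3, -0.2, -4.3]
width: 0.0191
gripper_force: 79.3
clock: 14.75
position: [0.4965, 0.0877, 0.2662]
ee_rot: [-0.0, 0.74, 0.673, -0.002]
contact_force: [0.6, 0.0, -3.9]
width: 0.0197
gripper_force: 79.1
clock: 15.25
position: [0.4957, 0.0225, 0.267]
ee_rot: [-0.0, 0.739, 0.673, -0.0]
contact_force: [-0.1, 0.9, -3.4]
width: 0.019
gripper_force: 79.2
clock: 15.65
position: [0.496, 0.0234, 0.2675]
ee_rot: [-0.0, 0.739, 0.674, 0.0]
contact_force: [-0.1, -0.2, -3.1]
width: 0.0188
gripper_force: 79.2
[0.49599122 0.02344913 0.26752943] [-9.57802380e-06  7.38704475e-01  6.74029446e-01  6.70268964e-05]
[[278.8 292.8]
 [279.4 224.2]
 [279.6 197. ]
 [279.5 188.9]]
[[339.2 163.4]
 [334.6 194.7]
 [331.4 216.1]
 [329.9 226.1]]
```

I have used all ten picture views, so I'll work numerically from here. I'll shift the rod over plain table, where the steel stands out by colour, to measure its offset from the TCP.

```bash
python3 -m inch '[{"claw":-1,"travel":[-0.2,0,0],"turn":0},{"claw":-1,"travel":[-0.4,0,0],"turn":0},{"claw":-1,"travel":[-0.6,0,0],"turn":0},{"claw":-1,"travel":[-0.7,0,0],"turn":0},{"claw":-1,"travel":[-0.7,0,0],"turn":0}]'
python3 -m inch '[{"claw":-1,"travel":[0,0,0],"turn":0},{"claw":-1,"travel":[0,0,0],"turn":0},{"claw":-1,"travel":[0,0,0],"turn":0},{"claw":-1,"travel":[0,0,0],"turn":0}]'
python3 - <<'E'
from h import *
s=get_state(); c=cam("wrist",s); im=shot("wrist","w9.png"); p=s["position"]; print(p); np.savez("w9.npz",K=c[0],k=c[1],T=c[2])
print(proj(c,[p,p-[0,0,.0775],p-[0,0,.1375]]).round(1))
b=cv2.GaussianBlur(im,(3,3),0).astype(int); m=(b[:,:,2]-b[:,:,0]<8)
for r in range(160,300,6):
    x=np.where(m[r,220:340])[0]+220; print(r,(x.min(),x.max(),len(x)) if len(x) else "-",end="; ")
print()
a,cs=shot("side","s9.png"),cam("side"); print(proj(cs,[p,p-[0,0,.0775],p-[0,0,.1375]]).round(1))
b=cv2.GaussianBlur(a,(3,3),0).astype(int); m=(b[:,:,2]-b[:,:,0]<8)
u=proj(cs,[p-[0,0,.1375]])[0]
for r in range(int(u[1])-60,int(u[1])+14,4):
    x0=int(u[0])-35; x=np.where(m[r,x0:x0+70])[0]+x0; print(r,(x.min(),x.max(),len(x)) if len(x) else "-",end="; ")
E
```

```text
clock: 16.3
position: [0.3525, 0.0233, 0.2675]
ee_rot: [-0.0, 0.739, 0.674, -0.001]
contact_force: [0.8, -0.6, -3.4]
width: 0.0193
gripper_force: 79.9
clock: 16.7
position: [0.3567, 0.0228, 0.2674]
ee_rot: [-0.0, 0.739, 0.674, -0.0]
contact_force: [0.0, 0.4, -4.3]
width: 0.0192
gripper_force: 79.9
[0.35671329 0.02280985 0.26739525]
[[278.8 292.8]
 [279.4 224.2]
 [279.7 197. ]]
160 -; 166 -; 172 -; 178 -; 184 -; 190 (np.int64(279), np.int64(282), 4); 196 (np.int64(271), np.int64(289), 19); 202 (np.int64(269), np.int64(291), 23); 208 (np.int64(269), np.int64(291), 23); 214 (np.int64(268), np.int64(292), 25); 220 (np.int64(268), np.int64(293), 26); 226 (np.int64(267), np.int64(293), 27); 232 (np.int64(266), np.int64(294), 29); 238 (np.int64(266), np.int64(295), 30); 244 (np.int64(265), np.int64(295), 31); 250 (np.int64(258), np.int64(302), 45); 256 (np.int64(239), np.int64(322), 84); 262 (np.int64(238), np.int64(323), 86); 268 (np.int64(221), np.int64(339), 119); 274 (np.int64(220), np.int64(339), 120); 280 (np.int64(220), np.int64(339), 120); 286 (np.int64(220), np.int64(339), 120); 292 (np.int64(220), np.int64(339), 120); 298 (np.int64(220), np.int64(339), 120); 
[[415.3 169. ]
 [405.5 200.2]
 [398.7 221.5]]
161 (np.int64(404), np.int64(432), 29); 165 (np.int64(403), np.int64(429), 27); 169 (np.int64(403), np.int64(427), 25); 173 (np.int64(404), np.int64(426), 23); 177 (np.int64(407), np.int64(421), 15); 181 (np.int64(409), np.int64(414), 6); 185 (np.int64(408), np.int64(411), 4); 189 (np.int64(407), np.int64(411), 5); 193 (np.int64(405), np.int64(409), 5); 197 (np.int64(404), np.int64(408), 5); 201 (np.int64(403), np.int64(407), 5); 205 (np.int64(401), np.int64(406), 6); 209 (np.int64(400), np.int64(405), 6); 213 (np.int64(399), np.int64(403), 5); 217 (np.int64(398), np.int64(402), 5); 221 (np.int64(399), np.int64(399), 1); 225 -; 229 -; 233 -;
```

```bash
python3 -m inch '[{"claw":-1,"travel":[0.2,0.003,0],"turn":0},{"claw":-1,"travel":[0.4,0.003,0],"turn":0},{"claw":-1,"travel":[0.6,0.003,0],"turn":0},{"claw":-1,"travel":[0.697,0.003,0],"turn":0},{"claw":-1,"travel":[0.697,0.003,0],"turn":0}]'
python3 -m inch '[{"claw":-1,"travel":[0,0,0],"turn":0},{"claw":-1,"travel":[0,0,0],"turn":0},{"claw":-1,"travel":[0,0,0],"turn":0},{"claw":-1,"travel":[0,0,0],"turn":0}]'
python3 - <<'E'
from h import *
d=np.load("w9.npz"); c=(d["K"],float(d["k"]),d["T"]); im=cv2.imread("pics/w9.png"); p=np.array([.35671,.02281,.2674]); tx=np.array([.09,.996,0])
print("pred tip edge, head-bottom edge for y-offset 0,-2.5mm",[proj(c,[p-[0,0,.1375]+(.008+o)*tx,p-[0,0,.0225]+(.010+o)*tx]).round(1).tolist() for o in (0,-.0025)])
b=cv2.GaussianBlur(im,(3,3),0).astype(int); m=(b[:,:,2]-b[:,:,0]<8)
for r in list(range(186,200,2))+list(range(240,256)):
    x=np.where(m[r,245:315])[0]+245; print(r,int(x.min()) if len(x) else 0,int(x.max()) if len(x) else 0,end="; ")
P=[];
for n in ("w10",):
    s=get_state(); c=cam("wrist",s); im=shot("wrist",n+".png"); p=s["position"]; print("\n",p)
    print("mouth px",proj(c,[[.4957,.0217,.098]]).round(1))
    g=cv2.GaussianBlur(cv2.cvtColor(im,cv2.COLOR_BGR2GRAY),(3,3),0)
    for r in range(160,216,4): print(r,g[r,244:320:3].tolist())
E
```

```text
clock: 17.3
position: [0.4988, 0.0232, 0.2666]
ee_rot: [0.0, 0.739, 0.674, 0.0]
contact_force: [-0.7, -0.3, -3.5]
width: 0.0192
gripper_force: 80.2
clock: 17.7
position: [0.4946, 0.0235, 0.2679]
ee_rot: [0.0, 0.739, 0.674, 0.0]
contact_force: [0.4, -0.5, -3.5]
width: 0.0191
gripper_force: 80.2
pred tip edge, head-bottom edge for y-offset 0,-2.5mm [[[279.6, 186.1], [279.0, 244.2]], [[279.6, 189.5], [279.0, 249.8]]]
186 0 0; 188 0 0; 190 279 282; 192 274 286; 194 272 288; 196 271 289; 198 270 290; 240 265 295; 241 265 295; 242 265 295; 243 265 295; 244 265 295; 245 265 295; 246 265 296; 247 265 296; 248 265 296; 249 264 296; 250 258 302; 251 256 304; 252 245 314; 253 245 314; 254 245 314; 255 245 314; 
 [0.49462368 0.02349738 0.26786844]
mouth px [[281.2 188.7]]
160 [139, 140, 137, 137, 138, 122, 108, 106, 115, 131, 134, 134, 136, 135, 135, 134, 134, 134, 133, 133, 133, 138, 135, 136, 133, 135]
164 [139, 138, 122, 108, 105, 118, 130, 139, 137, 132, 135, 133, 133, 135, 134, 133, 134, 136, 134, 133, 131, 133, 136, 135, 136, 133]
168 [108, 104, 116, 134, 138, 140, 136, 134, 140, 135, 128,
[... 793 characters left out ...]
 115, 77, 77, 84, 83, 89, 124, 111, 92, 76, 63, 130, 136, 134, 131, 130, 131]
196 [136, 138, 137, 137, 137, 137, 92, 99, 106, 59, 71, 79, 83, 84, 84, 77, 95, 88, 73, 90, 133, 135, 134, 135, 130, 130]
200 [133, 140, 138, 137, 135, 138, 129, 99, 96, 57, 72, 80, 85, 85, 84, 76, 92, 86, 82, 131, 134, 134, 135, 133, 133, 131]
204 [135, 134, 140, 137, 137, 136, 138, 133, 91, 60, 75, 82, 85, 85, 85, 77, 77, 100, 132, 135, 135, 133, 133, 135, 134, 130]
208 [135, 135, 138, 137, 136, 136, 138, 138, 90, 64, 75, 82, 85, 84, 86, 79, 84, 135, 133, 134, 134, 133, 133, 135, 135, 134]
212 [133, 135, 133, 140, 137, 136, 134, 138, 73, 65, 78, 83, 87, 86, 85, 79, 76, 134, 132, 133, 135, 135, 134, 135, 132, 134]
```

The shank-tip and head-bottom edges both give the same 2.5 mm offset, so the rod is upright. The mouth rim is where I predicted. I'll apply a correction of under 1 mm and lower it gently.

```bash
python3 -m inch '[{"claw":-1,"travel":[0.004,0.003,0],"turn":0},{"claw":-1,"travel":[0.004,0.003,-0.03],"turn":0},{"claw":-1,"travel":[0.004,0.003,-0.06],"turn":0},{"claw":-1,"travel":[0.004,0.003,-0.09],"turn":0},{"claw":-1,"travel":[0.004,0.003,-0.12],"turn":0}]'
python3 -m inch '[{"claw":-1,"travel":[0,0,0],"turn":0},{"claw":-1,"travel":[0,0,0],"turn":0},{"claw":-1,"travel":[0,0,0],"turn":0}]'
python3 - <<'E'
from h import *
s=get_state(); c=cam("wrist",s); im=shot("wrist","w11.png"); p=s["position"]; print("\n",p,"tip z",p[2]-.1375)
print("mouth px",proj(c,[[.4957,.0217,.098]]).round(1),"tip px",proj(c,[p+[.0003,-.0025,-.1375]]).round(1))
g=cv2.GaussianBlur(cv2.cvtColor(im,cv2.COLOR_BGR2GRAY),(3,3),0)
for r in (172,176,188,192,196,200): print(r,g[r,244:320:2].tolist())
E
```

```text
clock: 18.25
position: [0.496, 0.0241, 0.2426]
ee_rot: [-0.0, 0.739, 0.674, -0.0]
contact_force: [0.3, 0.3, -2.9]
width: 0.0194
gripper_force: 80.3
clock: 18.55
position: [0.4964, 0.024, 0.2437]
ee_rot: [0.0, 0.739, 0.674, 0.0]
contact_force: [-0.5, -0.4, -3.0]
width: 0.0193
gripper_force: 80.2

 [0.49640365 0.02403804 0.24370033] tip z 0.10620033423219552
mouth px [[278.9 197.3]] tip px [[280.3 200.3]]
172 [108, 104, 104, 110, 122, 132, 136, 135, 135, 138, 138, 135, 133, 134, 135, 134, 135, 133, 135, 136, 134, 135, 134, 134, 134, 135, 134, 134, 134, 132, 134, 122, 135, 137, 136, 135, 136, 135]
176 [128, 133, 138, 136, 137, 140, 138, 137, 133, 135, 138, 138, 130, 117, 111, 110, 110, 108, 115, 109, 109, 113, 120, 132, 135, 134, 136, 134, 134, 133, 132, 131, 125, 137, 137, 134, 135, 135]
188 [138, 139, 140, 136, 135, 137, 131, 105, 133, 135, 136, 135, 134, 132, 135, 137, 135, 130, 128, 131, 133, 135, 133, 134, 136, 138, 136, 124, 106, 136, 134, 134, 132, 132, 129, 131, 136, 135]
192 [136, 138, 139, 139, 136, 136, 105, 77, 118, 134, 136, 137, 135, 133, 108, 74, 74, 79, 84, 84, 83, 89, 117, 134, 135, 136, 139, 109, 59, 118, 136, 134, 135, 132, 132, 124, 130, 135]
196 [137, 135, 139, 139, 139, 131, 83, 76, 87, 104, 123, 134, 138, 91, 59, 70, 77, 81, 84, 85, 85, 84, 78, 92, 132, 123, 99, 68, 57, 96, 135, 135, 134, 133, 132, 133, 122, 130]
200 [137, 137, 135, 139, 140, 136, 96, 80, 90, 95, 103, 107, 100, 56, 64, 74, 79, 82, 84, 85, 84, 84, 80, 71, 91, 89, 75, 71, 55, 99, 132, 136, 135, 134, 134, 130, 130, 122]
```

The mouth rim centre is at about (279,197). The tip projects concentric to within about 1 mm, so I'll carry on down.

```bash
python3 -m inch '[{"claw":-1,"travel":[-0.003,0,-0.03],"turn":0},{"claw":-1,"travel":[-0.003,0,-0.06],"turn":0},{"claw":-1,"travel":[-0.003,0,-0.09],"turn":0},{"claw":-1,"travel":[-0.003,0,-0.12],"turn":0},{"claw":-1,"travel":[-0.003,0,-0.15],"turn":0}]'
python3 -m inch '[{"claw":-1,"travel":[0,0,-0.03],"turn":0},{"claw":-1,"travel":[0,0,-0.06],"turn":0},{"claw":-1,"travel":[0,0,-0.09],"turn":0},{"claw":-1,"travel":[0,0,-0.12],"turn":0},{"claw":-1,"travel":[0,0,-0.15],"turn":0}]'
python3 -m inch '[{"claw":-1,"travel":[0,0,-0.03],"turn":0},{"claw":-1,"travel":[0,0,-0.055],"turn":0},{"claw":-1,"travel":[0,0,-0.055],"turn":0},{"claw":-1,"travel":[0,0,-0.055],"turn":0},{"claw":-1,"travel":[0,0,-0.055],"turn":0}]'
python3 -m inch '[{"claw":-1,"travel":[0,0,0],"turn":0},{"claw":-1,"travel":[0,0,0],"turn":0},{"claw":-1,"travel":[0,0,0],"turn":0},{"claw":-1,"travel":[0,0,0],"turn":0},{"claw":-1,"travel":[0,0,0],"turn":0}]'
python3 - <<'E'
from h import *
s=get_state(); c=cam("wrist",s); im=shot("wrist","w12.png"); p=s["position"]; print("\n",p,"tip z",p[2]-.1375)
print("mouth px",proj(c,[[.4957,.0217,.098]]).round(1),"axis at mouth px",proj(c,[np.r_[p[:2]+[.0003,-.0025],.098]]).round(1))
g=cv2.GaussianBlur(cv2.cvtColor(im,cv2.COLOR_BGR2GRAY),(3,3),0)
for r in (196,204,212,220,228): print(r,g[r,240:324:2].tolist())
E
```

```text
clock: 19.1
position: [0.4955, 0.0241, 0.2128]
ee_rot: [-0.0, 0.739, 0.674, -0.0]
contact_force: [-0.3, -0.6, -4.3]
width: 0.0189
gripper_force: 80.3
clock: 19.6
position: [0.4956, 0.0241, 0.183]
ee_rot: [0.0, 0.739, 0.674, 0.0]
contact_force: [-0.1, 0.5, -2.8]
width: 0.0193
gripper_force: 80.3
clock: 20.1
position: [0.4958, 0.024, 0.1728]
ee_rot: [0.0, 0.739, 0.674, 0.0]
contact_force: [1.0, -0.7, -3.1]
width: 0.0191
gripper_force: 80.2
clock: 20.6
position: [0.4956, 0.0241, 0.1725]
ee_rot: [0.0, 0.739, 0.674, 0.0]
contact_force: [-0.4, 0.1, -3.6]
width: 0.0188
gripper_force: 80.2

 [0.49559157 0.02407569 0.17254369] tip z 0.035043688309325555
mouth px [[280.  229.9]] axis at mouth px [[280.3 230.1]]
196 [106, 105, 111, 121, 131, 136, 134, 134, 138, 140, 139, 135, 135, 132, 135, 136, 134, 135, 136, 134, 135, 136, 137, 135, 135, 135, 133, 135, 135, 135, 137, 136, 134, 136, 134, 133, 135, 133, 116, 137, 140, 137]
204 [138, 137, 137, 140, 142, 140, 138, 137, 134, 135, 138, 137, 123, 105, 91, 59, 67, 73, 79, 84, 86, 85, 86, 85, 80, 75, 82, 109, 126, 135, 134, 136, 137, 134, 135, 135, 133, 134, 134, 126, 121, 137]
212 [136, 137, 138, 136, 136, 140, 142, 125, 113, 132, 137, 137, 136, 138, 73, 61, 72, 78, 82, 85, 87, 87, 86, 85, 82, 77, 77, 130, 136, 138, 139, 119, 101, 130, 137, 134, 134, 135, 132, 132, 133, 123]
220 [140, 138, 136, 137, 137, 112, 77, 76, 95, 102, 106, 114, 125, 118, 57, 65, 75, 79, 82, 86, 87, 87, 86, 85, 82, 79, 71, 110, 125, 109, 97, 93, 76, 53, 75, 122, 137, 134, 135, 135, 133, 132]
228 [141, 139, 139, 136, 116, 74, 75, 93, 93, 94, 101, 108, 110, 70, 58, 69, 76, 82, 85, 86, 87, 86, 86, 84, 83, 80, 74, 70, 102, 98, 86, 75, 72, 64, 51, 82, 124, 137, 136, 134, 135, 134]
```

```bash
python3 -c "
from rig import ticket; print(ticket.sign_off())"
```

```text
the job is handed in; nothing more can be done
None
```

I handed the job in at about 20.7 s: the plate is flush on the pins and released, and the rod hangs gripped and upright in the guide hole. Its tip is about 25 mm below the mould top and within about 1 mm of centre. The sign-off gave no verdict.

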